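# Slide the pipe clip round the bend to the nut

## Task

On the worktop a bent copper pipe is held in a bench stand. Slide the pipe clip that hangs on it along the pipe and round the bend until it sits up against the brass nut at the other end, and let go. Leave the clip on the straight pipe where it is.

Things in the scene. Friction and masses are not known exactly. Their poses are not given: they have to be found in the camera images.
- clip_centre (a point): Centre of the loose clip to move: grey plastic block, 90 g, 36 mm long (its x, along the pipe), 40 mm wide (y, grip across this), 44 mm high (z, up), with a 24 mm bore along x through its centre. It hangs on the 15 mm bent pipe by the bore's roof, 4.5 mm below the pipe's axis; lifted 4.5 mm the pipe is central. Like clips hang on a straight pipe and lie on the worktop.
- seat (a point): Where the clip's centre is when it hangs touching the brass nut: 18 mm before the nut's inner face, 4.5 mm below the bent pipe's axis. x points along the pipe towards the nut, z up. The nut is a hexagon 34 mm across, 16 mm thick, fixed in front of the stand's end post.
- stand: Fixed plywood board 285x150x15 mm, two posts 24 mm wide, 122 high, hold the ends of a level 15 mm copper pipe, axis 110 mm up. Origin: worktop, under board's middle; z up. In its frame (x, y mm) the pipe runs from a plain post (-115,-55) along +x to (-35,-55), bends left 60 deg about (-35,75), radius 130, to (77.6,10), then 75 mm straight to the nut's post. The clip starts on the first straight.
- straight_clip_centre (a point): Centre of the like clip on the straight pipe of a second, similar stand beside the first. Same size and axes as the other clip. It is to stay where it is.

How it is judged:
By the outcome, as a careful person would: the job done as asked, in the order asked, and still so for the second after the job is handed in, with the robot touching nothing.
It also fails if it takes over 42 s, if anything falls off the work surface, if the arm or the gripper's body presses on something with over 40 N, if the wrist force passes 120 N, or if a joint passes its speed limit or range.

## Robot

A 7-joint arm with a two-finger parallel gripper is mounted at the origin on the work surface. World frame = base frame: x ahead of the robot, y to its left, z up, the work surface at z = 0. Lengths are in mm, angles in rad, forces in N, time in s.
With the tool pointing down it reaches from about 425 to 925 mm from the base axis. Payload 6.8 kg.
Tool frame: the origin (TCP) lies midway between the tips of the shut fingers; the grasp point (between the pads) lies 19 mm behind it; z points along the fingers, y is the line along which they close (so a half turn about z gives the same grasp; the last joint's range is limited). The gripper opens to 85 mm and grips with 20 to 120 N. Pads are 22 mm wide; open, the fingers measure 114 mm over their backs; the gripper's body (76 mm by 85 mm) begins 54 mm behind the grasp point. The pads swing forward as they close: fully open they stand 13 mm farther back than shut.
Start: joints at [1.128, 0.477, 0.022, 1.555, -0.011, 1.109, -0.083], TCP at [221.802, -637.536, 208.708] pointing down, gripper open.
Joint ranges: [-2.96, 2.96], [-0.34, 2.1], [-1.41, 1.46], [0.24, 2.44], [-1.37, 4.51], [0.17, 1.92], [-2.96, 2.96]. Speed limits (rad/s): [2.39, 2.39, 3.14, 3.14, 3.14, 3.14, 3.14].

## Interface

Orientations are given as [roll, pitch, yaw] about the fixed x, y, z axes, in that order (R = Rz(yaw) Ry(pitch) Rx(roll)).
In Python, from rig import read_state, cams, job gives the robot as it stands.
- The arm moves only by the shell command python3 -m jog 'ROWS' [FORCE]. ROWS is JSON, a list of rows, each an object with "rotation": the turn, a rotation vector about the world's x, y, z in degrees, a list of three; "travel": the shift along the world's x, y, z in m, a list of three; "fingers": the opening, from -1 (shut) to 1 (fully open), so that 0 is half open. In form: [{"rotation": [rx, ry, rz], "travel": [tx, ty, tz], "fingers": fingers}, ...]. A call has 1 to 12 rows; each row shifts and turns the commanded pose from where the row before left it; what a row does not reach is not made up. A row lasts 1/8 s, in which the tool goes at most 62.5 mm and 10.7 degrees, less where a joint would pass 70% of its speed; a pose out of reach is approached as far as the arm can. A call with a gripper value outside its range is refused whole. The fingers move at their own pace and stop on an object; FORCE is the grip in N (left out, the last holds). Time passes only in rows, so rows that do not move let the fingers close. It gives the time, the measured TCP pose, the force, the opening and the grip force at its end, in the units of the state.
- read_state(): the state, without advancing time (a new reading comes with each control period).
- cams.grab_frame(name): name is "side" or "top"; returns the picture (480x640x3 uint8, blue, green, red); there is no depth.
- cams.get_calibration(name): a dict with "camera_matrix" (3x3 intrinsics, pixels), "extrinsics" (4x4, takes a point from camera to world coordinates). Camera axes: x right, y up, looking along -z (the intrinsics and any distortion apply to the point x, -y, -z); pixel columns grow to the right and rows downward; lengths in mm; the calibration is good to about 2 mm. A picture is of the moment at which its call begins. get_calibration takes no time and is no camera call.
- job.hand_in(): hands the job in; it is judged then, once.
The state is a dict: "clock": time; "joint_pos": joint angles; "qd": joint speeds; "tau": joint torques, N m; "eef_pos": TCP position; "eef_rot": TCP orientation; "ft_force": force on the tool from outside, world axes, zero at the start; "torque": the same for the moment, N m; "opening": finger opening in mm; "grip_force": force on a finger pad.
Only numpy, scipy, OpenCV 4.12 (cv2) and the standard library are available. Lean on these libraries where they do the work, as an engineer would, in place of code of your own. Each camera call takes 0.05 s, during which the arm holds its last target. There are 200 camera calls.

## Working session

There is one attempt and no reset: what is moved stays moved. The work goes in short steps, Python scripts to look and compute and a shell command to move; the robot and the scene stay as the last step left them, time stands still between calls to the robot, and variables do not carry over. Pictures are saved under pics/ and viewed, at most 10 in all, crops included, and the job is handed in when it is done.

```bash
mkdir -p pics; ls; python3 - <<'E'
from rig import read_state,cams
import cv2
for n in("top","side"):
    cv2.imwrite(f"pics/{n}0.png",cams.grab_frame(n)); c=cams.get_calibration(n); print(n,c)
s=read_state(); print({k:s[k] for k in("clock","eef_pos","eef_rot","opening")})
E
```

```text
pics
top {'camera_matrix': array([[521.17969349,   0.        , 314.4886213 ],
       [  0.        , 521.17969349, 234.25021772],
       [  0.        ,   0.        ,   1.        ]]), 'extrinsics': array([[ 1.06002662e-01,  9.72165907e-01, -2.08942299e-01,
         3.08692356e+02],
       [-9.94360817e-01,  1.04303819e-01, -1.91645076e-02,
        -4.32007012e+01],
       [ 3.16239889e-03,  2.09795524e-01,  9.77740169e-01,
         1.08665834e+03],
       [ 0.00000000e+00,  0.00000000e+00,  0.00000000e+00,
         1.00000000e+00]])}
side {'camera_matrix': array([[519.41102849,   0.        , 321.28207159],
       [  0.        , 519.41102849, 244.55633897],
       [  0.        ,   0.        ,   1.        ]]), 'extrinsics': array([[-9.90542336e-01,  7.70554098e-02, -1.13526842e-01,
         4.36369998e+02],
       [-1.37159434e-01, -5.34207599e-01,  8.34151983e-01,
         8.29327144e+02],
       [ 3.62902112e-03,  8.41834131e-01,  5.39724120e-01,
         6.39584120e+02],
       [ 0.00000000e+00,  0.00000000e+00,  0.00000000e+00,
         1.00000000e+00]])}
{'clock': 0.1, 'eef_pos': array([ 221.61319574, -636.99392431,  207.80862993]), 'eef_rot': array([-3.13994332e+00,  8.93548641e-05,  3.34822613e-01]), 'opening': 85.33468982599831}
```

View pics/top0.png

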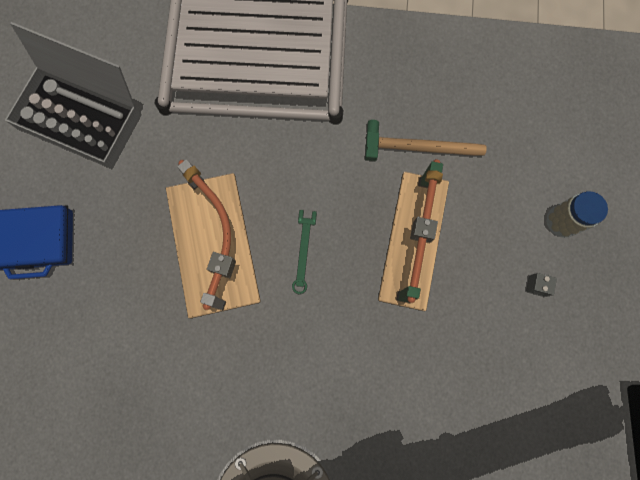

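View pics/side0.png

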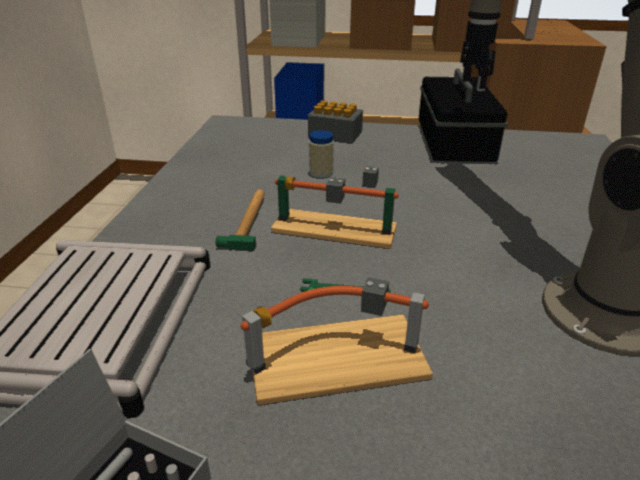

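The top view shows the bent stand on the left: board corners near (167,187), (234,174), (259,302) and (190,318), clip near (221,264) and nut near (190,174). In the side view its clip is near (376,295) and the nut near (262,314). I'll fit the stand pose and overlay it on the pictures.

```bash
cat > h.py <<'E'
import numpy as np,cv2
from rig import cams,read_state
from scipy.optimize import least_squares
def proj(n,P):
    c=cams.get_calibration(n);E=c["extrinsics"];P=np.atleast_2d(P)
    q=(P-E[:3,3])@E[:3,:3]; q=q*[1,-1,-1]; p=q@c["camera_matrix"].T
    return p[:,:2]/p[:,2:]
def toW(pose,P):
    x,y,a=pose;P=np.atleast_2d(P);c,s=np.cos(a),np.sin(a)
    return P@np.array([[c,s,0],[-s,c,0],[0,0,1]])+[x,y,0]
def pipe(s): # s from (-115,-55): returns x,y,heading in stand frame
    L=130*np.pi/3
    if s<80:return -115+s,-55,0.
    if s<80+L:
        a=(s-80)/130;return -35+130*np.sin(a),75-130*np.cos(a),a
    d=s-80-L;return 77.58+d*.5,10+d*.866,np.pi/3
def box(pose,s,zc=105.5):
    x,y,a=pipe(s);c,si=np.cos(a),np.sin(a)
    B=np.array([[i*18,j*20,k*22] for k in(-1,1) for i,j in((-1,-1),(1,-1),(1,1),(-1,1))])
    B=B@np.array([[c,si,0],[-si,c,0],[0,0,1]])+[x,y,zc]
    return toW(pose,B)
E
python3 - <<'E'
from h import *
C=np.array([[142.5,75,15],[142.5,-75,15],[-142.5,-75,15],[-142.5,75,15]])
top=np.array([[167,187],[234,174],[259,302],[190,318]])
im=cv2.imread("pics/top0.png");hsv=cv2.cvtColor(im,cv2.COLOR_BGR2HSV)
m=cv2.inRange(hsv,(8,50,120),(28,200,255));m[:,270:]=0
m=cv2.morphologyEx(m,cv2.MORPH_CLOSE,np.ones((5,5)))
k=max(cv2.findContours(m,0,2)[0],key=cv2.contourArea);print(cv2.boxPoints(cv2.minAreaRect(k)),cv2.approxPolyDP(cv2.convexHull(k),5,True)[:,0])
f=lambda p:(proj("top",toW(p,C))-top).ravel()
r=least_squares(f,[500,150,0.1]);print(r.x,f(r.x).round(1))
pose=r.x;np.save("pose.npy",pose)
out=[]
for n,(x0,y0,w,hh) in dict(top=(150,140,130,195),side=(220,260,230,150)).items():
    k=4 if n=="top" else 3
    im=cv2.resize(cv2.imread(f"pics/{n}0.png")[y0:y0+hh,x0:x0+w],None,fx=3,fy=3,interpolation=2)
    d=lambda P,col:cv2.polylines(im,[np.int32((proj(n,P)+.5-[x0,y0])*3)],False,col,1)
    d(toW(pose,np.vstack([C,C[:1]])),(0,0,255))
    d(toW(pose,[[*pipe(s)[:2],110] for s in np.linspace(0,290,80)]),(255,255,0))
    for s in(40,):
        B=box(pose,s);d(np.vstack([B[4:],B[4:5]]),(0,255,0));d(np.vstack([B[:4],B[:1]]),(0,255,0))
    out.append(im)
H=600;cv=np.zeros((600,390+410,3),np.uint8);cv[:585,:390]=out[0];o=cv2.resize(out[1],(410,267));cv[:267,390:]=o
cv2.imwrite("pics/ov.png",cv)
E
```

```text
[[158.96153 172.8077 ]
 [231.07692 158.38463]
 [260.0769  303.38464]
 [187.96153 317.80768]] [[194 166]
 [234 175]
 [259 301]
 [188 317]
 [166 187]]
[4.95320495e+02 1.88460258e+02 3.25061178e-01] [-1.   0.1  0.9 -1.3  1.8  0.4 -1.7  0.5]
```

View pics/ov.png

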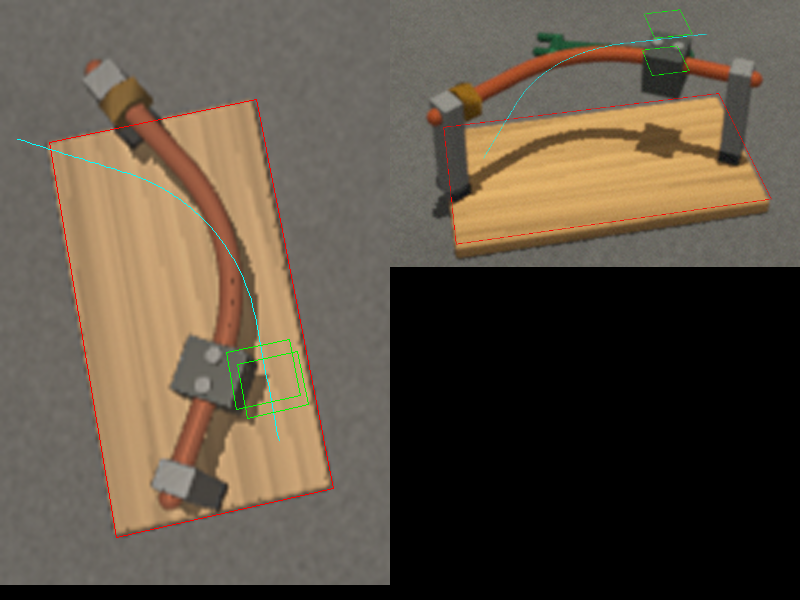

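The board outline fits, but the pipe doesn't follow the board's axes: the board lies along the pipe's chord. I'll fit the pose to the pipe itself in both views.

```bash
cat > fit.py <<'E'
from h import *
from scipy.spatial import cKDTree
pts={}
for n,(x0,y0,w,hh) in dict(top=(170,150,80,165),side=(235,275,200,60)).items():
    im=cv2.imread(f"pics/{n}0.png");hsv=cv2.cvtColor(im,cv2.COLOR_BGR2HSV)
    m=(cv2.inRange(hsv,(0,120,70),(11,255,255)));k=np.zeros_like(m);k[y0:y0+hh,x0:x0+w]=1;m*=k
    v,u=np.nonzero(m);pts[n]=np.c_[u,v].astype(float);print(n,len(u))
S=np.linspace(0,262,400);PL=np.array([[*pipe(s)[:2],110] for s in S])
pt={"top":[[209.3,300],[185.7,165.3]],"side":[[417.4,297.6],[252,317.8]]}
def f(p):
    r=[]
    W=toW(p[:3],PL)
    for i,n in enumerate(pts):
        q=proj(n,W)
        d,j=cKDTree(q).query(pts[n]); t=np.gradient(q,axis=0)[j];t/=np.linalg.norm(t,axis=1)[:,None]
        e=pts[n]-q[j]; r.append((t[:,0]*e[:,1]-t[:,1]*e[:,0])/np.sqrt(len(e))*3)
        P=toW(p[:3],[[-115,-55,122],[115.1+p[3]*.5,75+p[3]*.866,122]])
        r.append((proj(n,P)-pt[n]).ravel())
    return np.concatenate(r)
r=least_squares(f,[495,188,-.2,0],loss="soft_l1");print(r.x,r.cost);R=f(r.x)
pose=r.x[:3];np.save("pose.npy",pose)
for n in pt: print(n,(proj(n,toW(pose,[[-115,-55,122],[115.1,75,122]]))-pt[n]).round(1))
out=[]
for n,(x0,y0,w,hh) in dict(top=(150,140,130,195),side=(220,260,230,150)).items():
    im=cv2.resize(cv2.imread(f"pics/{n}0.png")[y0:y0+hh,x0:x0+w],None,fx=3,fy=3,interpolation=2)
    d=lambda P,col:cv2.polylines(im,[np.int32((proj(n,P)+.5-[x0,y0])*3)],False,col,1)
    d(toW(pose,PL),(255,255,0))
    for s,c in((47,(0,255,0)),(216.1+12-40,(255,0,255))):
        B=box(pose,s);d(np.vstack([B[4:],B[4:5]]),c);d(np.vstack([B[:4],B[:1]]),c)
    out.append(im)
cv=np.zeros((600,800,3),np.uint8);cv[:585,:390]=out[0];cv[:267,390:]=cv2.resize(out[1],(410,267));cv2.imwrite("pics/ov2.png",cv)
for s in range(0,270,10):
    x,y,a=pipe(s);print(s,toW(pose,[[x,y,110]])[0].round(0),round(np.degrees(a+pose[2]),1),end=' ')
E
python3 fit.py
```

```text
top 869
side 1180
[ 4.95279131e+02  1.90904916e+02 -1.99335412e-01  3.78330453e-02] 53.16027288938558
top [[-2.4 -0.6]
 [-1.2  0.7]]
side [[ 0.2 -1.1]
 [-0.4 -2.7]]
0 [372. 160. 110.] -11.4 10 [381. 158. 110.] -11.4 20 [391. 156. 110.] -11.4 30 [401. 154. 110.] -11.4 40 [411. 152. 110.] -11.4 50 [421. 150. 110.] -11.4 60 [430. 148. 110.] -11.4 70 [440. 146. 110.] -11.4 80 [450. 144. 110.] -11.4 90 [460. 142. 110.] -7.0 100 [470. 141. 110.] -2.6 110 [480. 141. 110.] 1.8 120 [490. 142. 110.] 6.2 130 [500. 144. 110.] 10.6 140 [510. 146. 110.] 15.0 150 [519. 149. 110.] 19.4 160 [528. 152. 110.] 23.8 170 [537. 157. 110.] 28.2 180 [546. 162. 110.] 32.7 190 [554. 168. 110.] 37.1 200 [562. 174. 110.] 41.5 210 [569. 181. 110.] 45.9 220 [576. 188. 110.] 48.6 230 [582. 196. 110.] 48.6 240 [589. 203. 110.] 48.6 250 [596. 211. 110.] 48.6 260 [602. 218. 110.] 48.6
```

View pics/ov2.png

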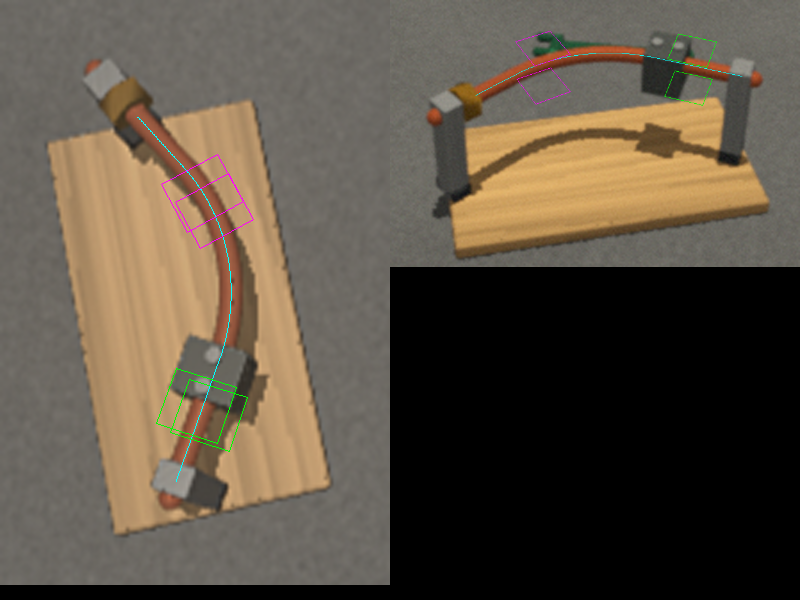

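The overlay now follows the pipe. The nut face is at about s=262, and the clip lies further on than my guess of s=47: its top face is near (221,264) in the top view and (375,288) in the side view. Next I'll solve for s.

```bash
cat >> h.py <<'E'
def tcp(): 
    s=read_state();return s["eef_pos"],np.degrees(s["eef_rot"])
def where(p,pose): # arc position, lateral offset(left +) of xy p
    S=np.arange(0,291,.25);Q=toW(pose,[[*pipe(s)[:2],0] for s in S])[:,:2];i=np.argmin(np.hypot(*(Q-p[:2]).T))
    a=pipe(S[i])[2]+pose[2];d=p[:2]-Q[i];return S[i],-np.sin(a)*d[0]+np.cos(a)*d[1],np.degrees(a)
E
python3 - <<'E'
from h import *
pose=np.load("pose.npy");ob={"top":[221,264.3],"side":[375.4,287.5]}
S=np.arange(30,110,.5)
for n in ob:
    q=np.array([proj(n,box(pose,s)[4:].mean(0))[0] for s in S]);d=np.hypot(*(q-ob[n]).T);i=d.argmin();print(n,S[i],q[i]-ob[n])
# triangulate clip top
f=lambda p:np.concatenate([(proj(n,p)-ob[n])[0] for n in ob])
r=least_squares(f,[440,145,127]);print(r.x,r.fun,where(r.x,pose))
# nut face: triangulate brass blob
ob={}
for n,(x0,y0,w,hh) in dict(top=(170,150,40,45),side=(240,280,50,50)).items():
    hsv=cv2.cvtColor(cv2.imread(f"pics/{n}0.png"),cv2.COLOR_BGR2HSV);m=cv2.inRange(hsv,(13,130,60),(28,255,255))[y0:y0+hh,x0:x0+w]
    v,u=np.nonzero(m);ob[n]=[u.mean()+x0,v.mean()+y0];print(n,len(u),ob[n])
r=least_squares(f,[610,230,110]);print(r.x,r.fun,where(r.x,pose))
E
```

```text
top 69.0 [-1.96686713 -0.72270088]
side 69.0 [ 0.45389357 -2.52563554]
[439.55225278 143.63835303 120.39134872] [ 0.02503776 -0.12934071  0.11227723  0.0255658 ] (np.float64(69.75), np.float64(-2.36553100586569), np.float64(-11.42107779491051))
top 122 [np.float64(190.70491803278688), np.float64(172.68852459016392)]
side 210 [np.float64(263.6714285714286), np.float64(315.73333333333335)]
[609.67102306 229.71794532 113.22304341] [-0.16558704  1.85159666 -1.39687402 -0.46940696] (np.float64(273.5), np.float64(2.0864153403560115), np.float64(48.578922205089484))
```

```bash
python3 -m jog '[{"rotation":[0,0,-5],"travel":[0.04,0.045,0.01],"fingers":1},{"rotation":[0,0,-5],"travel":[0.04,0.045,0.01],"fingers":1},{"rotation":[0,0,-5],"travel":[0.04,0.045,0.01],"fingers":1},{"rotation":[0,0,-5],"travel":[0.04,0.045,0],"fingers":1},{"rotation":[0,0,-5],"travel":[0.04,0.045,0],"fingers":1},{"rotation":[0,0,-5],"travel":[0.03,0.045,0],"fingers":1},{"rotation":[0,0,0],"travel":[0.03,0.045,0],"fingers":1},{"rotation":[0,0,0],"travel":[0.02,0.045,0],"fingers":1},{"rotation":[0,0,0],"travel":[0,0.045,0],"fingers":1},{"rotation":[0,0,0],"travel":[0,0.045,0],"fingers":1},{"rotation":[0,0,0],"travel":[0,0.045,0],"fingers":1},{"rotation":[0,0,0],"travel":[0,0.045,0],"fingers":1}]' 40
```

```text
clock: 1.6
eef_pos: [501.4, -96.1, 238.4]
eef_rot: [3.141, 0.0, -0.189]
ft_force: [1.0, -0.1, 0.3]
opening: 85.4
grip_force: 0.0
```

```bash
python3 -m jog '[{"rotation":[0,0,0],"travel":[0,0.045,0],"fingers":1},{"rotation":[0,0,0],"travel":[-0.01,0.045,0],"fingers":1},{"rotation":[0,0,0],"travel":[-0.02,0.045,0],"fingers":1},{"rotation":[0,0,0],"travel":[-0.015,0.045,0],"fingers":1},{"rotation":[0,0,0],"travel":[-0.01,0.04,0],"fingers":1},{"rotation":[0,0,-0.6],"travel":[-0.007,0.02,-0.01],"fingers":1},{"rotation":[0,0,0],"travel":[0,0,-0.03],"fingers":1},{"rotation":[0,0,0],"travel":[0,0,-0.03],"fingers":1},{"rotation":[0,0,0],"travel":[0,0,-0.02],"fingers":1},{"rotation":[0,0,0],"travel":[0,0,0],"fingers":1}]'; python3 - <<'E'
from h import *
for n in("top","side"):
    im=cams.grab_frame(n);cv2.imwrite(f"pics/{n}1.png",im)
a=cv2.resize(cv2.imread("pics/top1.png")[140:340,150:283],(399,600),interpolation=2);b=cv2.resize(cv2.imread("pics/side1.png")[230:380,270:470],(400,300),interpolation=2)
c=np.zeros((600,800,3),np.uint8);c[:,:399]=a;c[:300,400:]=b;cv2.imwrite("pics/c1.png",c)
print(tcp())
E
```

```text
clock: 2.85
eef_pos: [438.4, 141.9, 147.3]
eef_rot: [3.14, 0.003, -0.199]
ft_force: [0.5, 0.1, 0.5]
opening: 85.7
grip_force: 0.0
(array([439.97863134, 142.57646019, 149.13100054]), array([-1.79993990e+02, -5.15792109e-03, -1.14162399e+01]))
```

View pics/c1.png

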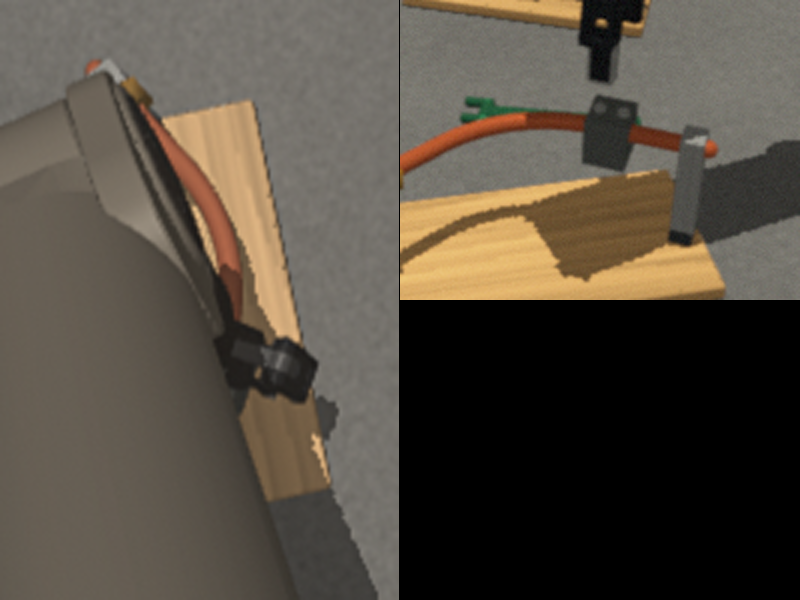

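The side view shows the near finger above the clip: tip bottom near crop (600,80), and clip top face near (612,105). I'll check its position along the pipe by projecting it.

```bash
python3 - <<'E'
from h import *
pose=np.load("pose.npy");p,_=tcp();a=pose[2]
l=np.array([-np.sin(a),np.cos(a),0])
for z in(10,14):print(((proj("side",p+l*50+[0,0,z])-[270,230])*2).round(0))
print(((proj("side",box(pose,69)[4:].mean(0))-[270,230])*2).round(0),where(p,pose))
E
```

```text
[[197. 111.]]
[[198. 107.]]
[[212. 110.]] (np.float64(70.25), np.float64(-3.3219660584287523), np.float64(-11.42107779491051))
```

```bash
python3 - <<'E'
from h import *
p,_=tcp();pose=np.load("pose.npy");a=pose[2];l=np.array([-np.sin(a),np.cos(a),0])
out=[]
for n,x0,y0 in(("side",320,130),("top",190,200)):
    im=cv2.resize(cv2.imread(f"pics/{n}1.png")[y0:y0+190,x0:x0+130],None,fx=3,fy=3,interpolation=2)
    for k,c in((-43,(0,0,255)),(0,(0,255,0)),(43,(255,0,0))):
        q=proj(n,p+l*k+[0,0,13])[0];cv2.drawMarker(im,tuple(np.int32((q-[x0,y0])*3)),c,0,12,1)
    out.append(im)
cv2.imwrite("pics/c2.png",np.hstack(out))
E
```

```text
(no output)
```

View pics/c2.png

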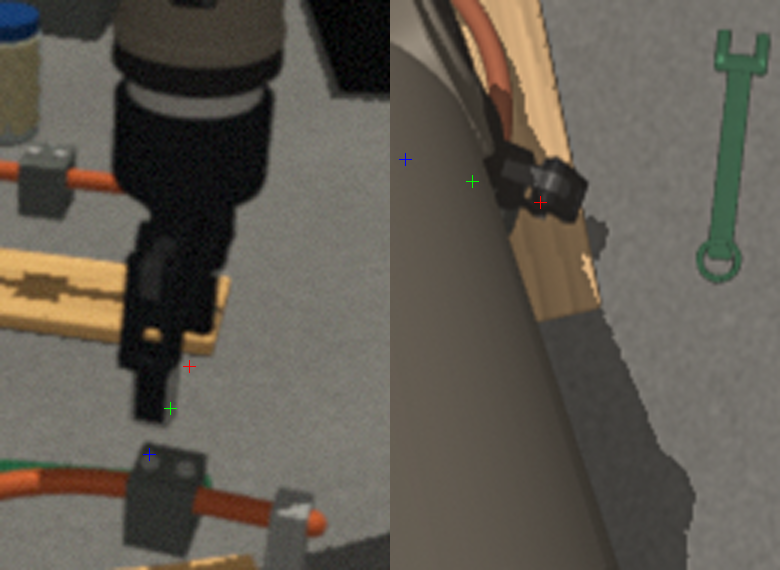

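The near finger's tip sits at crop (153,420), in line with the clip along the pipe and a bit higher than predicted, so I'll go down to TCP z≈84. I'll close there and check the forces.

```bash
python3 -m jog '[{"rotation":[0,0,0],"travel":[0,0,-0.02],"fingers":1},{"rotation":[0,0,0],"travel":[0,0,-0.015],"fingers":1},{"rotation":[0,0,0],"travel":[0,0,-0.015],"fingers":1},{"rotation":[0,0,0],"travel":[0,0,-0.014],"fingers":1},{"rotation":[0,0,0],"travel":[0,0,0],"fingers":1}]' 30;  python3 -m jog '[{"rotation":[0,0,0],"travel":[0,0,0],"fingers":0.2},{"rotation":[0,0,0],"travel":[0,0,0],"fingers":0},{"rotation":[0,0,0],"travel":[0,0,0],"fingers":-0.2},{"rotation":[0,0,0],"travel":[0,0,0],"fingers":-0.2},{"rotation":[0,0,0],"travel":[0,0,0],"fingers":-0.2},{"rotation":[0,0,0],"travel":[0,0,0],"fingers":-0.2}]' 30; python3 - <<'E'
from h import *
out=[]
for n,x0,y0 in(("side",320,180),("top",190,200)):
    im=cams.grab_frame(n);cv2.imwrite(f"pics/{n}2.png",im)
    out.append(cv2.resize(im[y0:y0+190,x0:x0+130],None,fx=3,fy=3,interpolation=2))
cv2.imwrite("pics/c3.png",np.hstack(out))
E
```

```text
clock: 3.58
eef_pos: [439.0, 142.2, 83.6]
eef_rot: [3.14, 0.002, -0.199]
ft_force: [-0.0, 0.1, 0.6]
opening: 85.5
grip_force: 0.0
clock: 4.32
eef_pos: [440.7, 143.4, 85.4]
eef_rot: [-3.14, -0.002, -0.199]
ft_force: [-0.2, 2.0, 6.1]
opening: 39.6
grip_force: 33.0
```

View pics/c3.png

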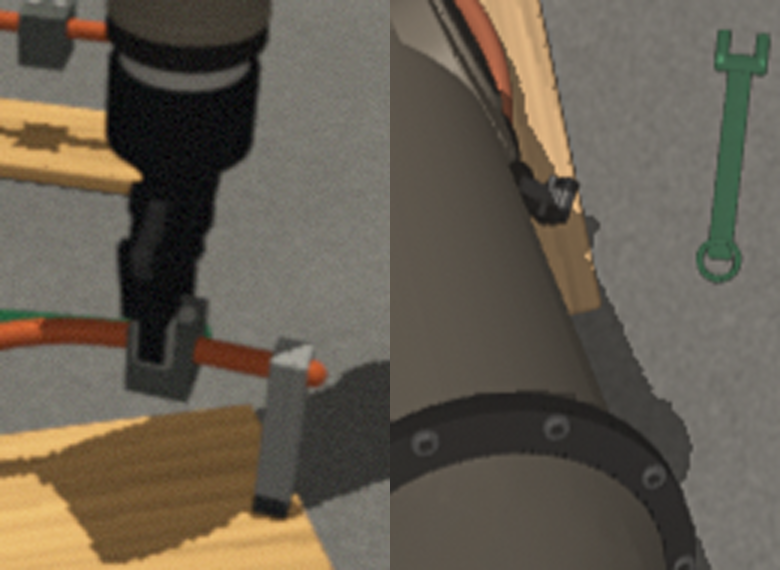

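The clip is gripped: opening 39.6, with the finger centred on its face near crop (155,330). Next I'll lift 4.5 mm and compute steps along the pipe.

```bash
python3 -m jog '[{"rotation":[0,0,0],"travel":[0,0,0.0025],"fingers":-0.2},{"rotation":[0,0,0],"travel":[0,0,0.0025],"fingers":-0.2},{"rotation":[0,0,0],"travel":[0,0,0],"fingers":-0.2},{"rotation":[0,0,0],"travel":[0,0,0],"fingers":-0.2}]'; python3 - <<'E'
from h import *
pose=np.load("pose.npy");p,a=tcp();print(p,a,where(p,pose))
S=np.arange(70,251,6.);W=np.array([[*toW(pose,[[*pipe(s)[:2],0]])[0][:2],pipe(s)[2]*57.3] for s in S])
for s,d in zip(S[1:],np.diff(W,axis=0)):print(s,d.round(1))
E
```

```text
clock: 4.92
eef_pos: [439.7, 143.5, 89.8]
eef_rot: [-3.14, 0.0, -0.198]
ft_force: [-0.2, 4.9, 0.4]
opening: 39.6
grip_force: 32.4
[439.71056201 143.48530636  89.79224299] [-1.79930886e+02  2.80552262e-03 -1.13721821e+01] (np.float64(70.0), np.float64(-2.4841990377110235), np.float64(-11.42107779491051))
76.0 [ 5.9 -1.2  0. ]
82.0 [ 5.9 -1.2  0.9]
88.0 [ 5.9 -1.   2.6]
94.0 [ 6.  -0.7  2.6]
100.0 [ 6.  -0.4  2.6]
106.0 [ 6.  -0.1  2.6]
112.0 [6.  0.1 2.6]
118.0 [6.  0.4 2.6]
124.0 [6.  0.7 2.6]
130.0 [5.9 1.  2.6]
136.0 [5.9 1.2 2.6]
142.0 [5.8 1.5 2.6]
148.0 [5.7 1.8 2.6]
154.0 [5.6 2.  2.6]
160.0 [5.5 2.3 2.6]
166.0 [5.4 2.6 2.6]
172.0 [5.3 2.8 2.6]
178.0 [5.2 3.  2.6]
184.0 [5.  3.3 2.6]
190.0 [4.9 3.5 2.6]
196.0 [4.7 3.7 2.6]
202.0 [4.5 3.9 2.6]
208.0 [4.3 4.1 2.6]
214.0 [4.1 4.3 2.6]
220.0 [4.  4.5 0.9]
226.0 [4.  4.5 0. ]
232.0 [4.  4.5 0. ]
238.0 [4.  4.5 0. ]
244.0 [4.  4.5 0. ]
250.0 [4.  4.5 0. ]
```

Fy=+4.9 agrees with the fit: the tool is about 2.5–3 mm right of the pipe. I'll correct that while starting along it.

```bash
python3 -m jog '[{"rotation":[0,0,0],"travel":[0,0.0015,0],"fingers":-0.2},{"rotation":[0,0,0],"travel":[0,0.0015,0],"fingers":-0.2},{"rotation":[0,0,0],"travel":[0,0,0],"fingers":-0.2},{"rotation":[0,0,0],"travel":[0.0059,-0.0012,0],"fingers":-0.2},{"rotation":[0,0,0.9],"travel":[0.0059,-0.0012,0],"fingers":-0.2},{"rotation":[0,0,2.6],"travel":[0.0059,-0.001,0],"fingers":-0.2},{"rotation":[0,0,2.6],"travel":[0.006,-0.0007,0],"fingers":-0.2},{"rotation":[0,0,0],"travel":[0,0,0],"fingers":-0.2}]'; python3 -c "
from h import *
p,a=tcp();print(p,a[2],where(p,np.load('pose.npy')))"
```

```text
clock: 5.92
eef_pos: [464.2, 141.1, 89.7]
eef_rot: [-3.141, -0.0, -0.094]
ft_force: [-1.6, 0.3, -1.1]
opening: 39.6
grip_force: 32.3
[464.20666854 141.08788242  89.67367563] -5.367758779945084 (np.float64(94.25), np.float64(-0.779474384828217), np.float64(-5.140578886745716))
```

```bash
python3 -m jog '[{"rotation":[0,0,2.6],"travel":[0.006,-0.0004,0],"fingers":-0.2},{"rotation":[0,0,2.6],"travel":[0.006,-0.0001,0],"fingers":-0.2},{"rotation":[0,0,2.6],"travel":[0.006,0.0001,0],"fingers":-0.2},{"rotation":[0,0,2.6],"travel":[0.006,0.0004,0],"fingers":-0.2},{"rotation":[0,0,2.6],"travel":[0.006,0.0007,0],"fingers":-0.2},{"rotation":[0,0,2.6],"travel":[0.0059,0.001,0],"fingers":-0.2},{"rotation":[0,0,0],"travel":[0,0,0],"fingers":-0.2}]'; python3 -c "
from h import *
p,a=tcp();print(p,a[2],where(p,np.load('pose.npy')),read_state()['torque'])"
```

```text
clock: 6.8
eef_pos: [499.6, 143.0, 89.6]
eef_rot: [-3.141, 0.0, 0.178]
ft_force: [-0.2, -0.1, -2.2]
opening: 39.6
grip_force: 32.3
[499.57005929 143.03651054  89.62092149] 10.207673912097421 (np.float64(129.75), np.float64(-0.49274159287412034), np.float64(10.50557628798061)) [-0.02981792  0.02216135  0.03028188]
```

```bash
python3 -m jog '[{"rotation":[0,0,2.6],"travel":[0.0059,0.0012,-0.0005],"fingers":-0.2},{"rotation":[0,0,2.6],"travel":[0.0058,0.0015,0],"fingers":-0.2},{"rotation":[0,0,2.6],"travel":[0.0057,0.0018,0],"fingers":-0.2},{"rotation":[0,0,2.6],"travel":[0.0056,0.002,0],"fingers":-0.2},{"rotation":[0,0,2.6],"travel":[0.0055,0.0023,0],"fingers":-0.2},{"rotation":[0,0,2.6],"travel":[0.0054,0.0026,0],"fingers":-0.2},{"rotation":[0,0,2.6],"travel":[0.0053,0.0028,0],"fingers":-0.2},{"rotation":[0,0,0],"travel":[0,0,0],"fingers":-0.2}]'; python3 -c "
from h import *
p,a=tcp();print(p,a[2],where(p,np.load('pose.npy')),read_state()['torque'])"
```

```text
clock: 7.8
eef_pos: [538.5, 157.3, 89.1]
eef_rot: [-3.141, 0.0, 0.496]
ft_force: [-0.7, 0.4, -0.9]
opening: 39.1
grip_force: 32.3
[538.47662072 157.34903772  89.13268669] 28.399172239545305 (np.float64(171.25), np.float64(-0.08353227610991926), np.float64(28.79615205561843)) [ 0.01000099 -0.00440865 -0.02117767]
```

```bash
python3 -m jog '[{"rotation":[0,0,2.6],"travel":[0.0052,0.003,0],"fingers":-0.2},{"rotation":[0,0,2.6],"travel":[0.005,0.0033,0],"fingers":-0.2},{"rotation":[0,0,2.6],"travel":[0.0049,0.0035,0],"fingers":-0.2},{"rotation":[0,0,2.6],"travel":[0.0047,0.0037,0],"fingers":-0.2},{"rotation":[0,0,2.6],"travel":[0.0045,0.0039,0],"fingers":-0.2},{"rotation":[0,0,2.6],"travel":[0.0043,0.0041,0],"fingers":-0.2},{"rotation":[0,0,2.6],"travel":[0.0041,0.0043,0],"fingers":-0.2},{"rotation":[0,0,1.8],"travel":[0.004,0.0045,0],"fingers":-0.2},{"rotation":[0,0,0],"travel":[0,0,0],"fingers":-0.2}]'; python3 -c "
from h import *
p,a=tcp();print(p,a[2],where(p,np.load('pose.npy')),read_state()['torque'])"
```

```text
clock: 8.93
eef_pos: [575.5, 188.1, 89.2]
eef_rot: [-3.141, -0.0, 0.847]
ft_force: [-0.0, -0.0, -1.1]
opening: 39.5
grip_force: 32.3
[575.54254581 188.14664751  89.20835623] 48.52553849691119 (np.float64(219.75), np.float64(0.17451445183930267), np.float64(48.578922205089484)) [ 0.07903761  0.02920989 -0.00466591]
```

```bash
python3 -m jog '[{"rotation":[0,0,0],"travel":[0.004,0.0045,0],"fingers":-0.2},{"rotation":[0,0,0],"travel":[0.004,0.0045,0],"fingers":-0.2},{"rotation":[0,0,0],"travel":[0.004,0.0045,0],"fingers":-0.2},{"rotation":[0,0,0],"travel":[0,0,0],"fingers":-0.2}]';python3 -m jog '[{"rotation":[0,0,0],"travel":[0.001,0.0011,0],"fingers":-0.2},{"rotation":[0,0,0],"travel":[0.001,0.0011,0],"fingers":-0.2},{"rotation":[0,0,0],"travel":[0,0,0],"fingers":-0.2}]';python3 -m jog '[{"rotation":[0,0,0],"travel":[0.001,0.0011,0],"fingers":-0.2},{"rotation":[0,0,0],"travel":[0.0007,0.0008,0],"fingers":-0.2},{"rotation":[0,0,0],"travel":[0,0,0],"fingers":-0.2}]'; python3 -c "
from h import *
p,a=tcp();print(p,a[2],where(p,np.load('pose.npy')),read_state()['torque'])"
```

```text
clock: 9.43
eef_pos: [587.6, 201.7, 89.2]
eef_rot: [-3.141, -0.0, 0.847]
ft_force: [-0.1, -0.9, -1.3]
opening: 39.3
grip_force: 32.3
clock: 9.8
eef_pos: [589.3, 203.3, 89.2]
eef_rot: [-3.142, 0.0, 0.846]
ft_force: [1.3, -0.8, -0.6]
opening: 39.7
grip_force: 32.3
clock: 10.18
eef_pos: [591.1, 205.3, 89.2]
eef_rot: [-3.142, -0.0, 0.846]
ft_force: [-0.2, -0.2, -1.0]
opening: 39.5
grip_force: 32.3
[591.05627081 205.2790548   89.22995056] 48.483601145253914 (np.float64(242.75), np.float64(-0.12384414288702969), np.float64(48.578922205089484)) [0.00825115 0.01872319 0.05552549]
```

```bash
for i in 1; do python3 -m jog '[{"rotation":[0,0,0],"travel":[0.001,0.0011,0],"fingers":-0.2},{"rotation":[0,0,0],"travel":[0,0,0],"fingers":-0.2}]'; done;python3 -m jog '[{"rotation":[0,0,0],"travel":[0.001,0.0011,0],"fingers":-0.2},{"rotation":[0,0,0],"travel":[0,0,0],"fingers":-0.2}]'
```

```text
clock: 10.42
eef_pos: [592.1, 206.4, 89.2]
eef_rot: [-3.142, -0.0, 0.846]
ft_force: [-0.2, 0.9, -1.1]
opening: 39.4
grip_force: 32.3
clock: 10.68
eef_pos: [593.1, 207.5, 89.2]
eef_rot: [-3.142, -0.0, 0.846]
ft_force: [1.0, -0.1, -1.4]
opening: 39.5
grip_force: 32.3
```

```bash
python3 -m jog '[{"rotation":[0,0,0],"travel":[0.0007,0.0007,0],"fingers":-0.2},{"rotation":[0,0,0],"travel":[0,0,0],"fingers":-0.2}]'
```

```text
clock: 10.92
eef_pos: [593.7, 208.2, 89.2]
eef_rot: [-3.142, -0.0, 0.846]
ft_force: [0.8, -0.6, -1.4]
opening: 39.3
grip_force: 32.3
```

```bash
python3 -m jog '[{"rotation":[0,0,0],"travel":[0.001,0.0011,0],"fingers":-0.2},{"rotation":[0,0,0],"travel":[0,0,0],"fingers":-0.2}]'; python3 -m jog '[{"rotation":[0,0,0],"travel":[0.001,0.0011,0],"fingers":-0.2},{"rotation":[0,0,0],"travel":[0,0,0],"fingers":-0.2}]'
```

```text
clock: 11.18
eef_pos: [594.8, 209.3, 89.2]
eef_rot: [-3.142, -0.0, 0.846]
ft_force: [-0.5, -0.1, -1.1]
opening: 39.2
grip_force: 32.3
clock: 11.42
eef_pos: [595.8, 210.4, 89.2]
eef_rot: [3.142, -0.0, 0.846]
ft_force: [0.7, 0.3, -0.9]
opening: 39.3
grip_force: 32.3
```

```bash
python3 - <<'E'
from h import *
out=[]
for n,x0,y0 in(("side",230,230),("top",160,140)):
    im=cams.grab_frame(n);cv2.imwrite(f"pics/{n}3.png",im)
    out.append(cv2.resize(im[y0:y0+120,x0:x0+80],None,fx=5,fy=5,interpolation=2))
cv2.imwrite("pics/c4.png",np.hstack(out))
E
```

```text
(no output)
```

View pics/c4.png

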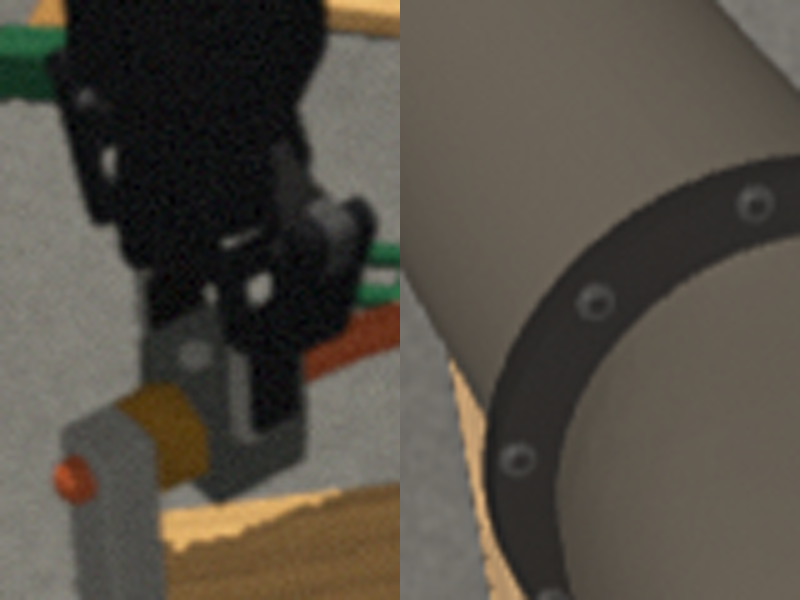

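The side view shows the clip's end face (crop x about 205) almost on the brass nut, with only a small gap left. I'll keep advancing in small steps until the force shows contact.

```bash
python3 -m jog '[{"rotation":[0,0,0],"travel":[0.0007,0.0008,0],"fingers":-0.2},{"rotation":[0,0,0],"travel":[0,0,0],"fingers":-0.2}]' | grep -E 'eef_pos|force'; python3 -m jog '[{"rotation":[0,0,0],"travel":[0.0007,0.0008,0],"fingers":-0.2},{"rotation":[0,0,0],"travel":[0,0,0],"fingers":-0.2}]'| grep -E 'eef_pos|force'
```

```text
eef_pos: [596.3, 210.9, 89.1]
ft_force: [-0.4, -1.4, -0.5]
grip_force: 32.4
eef_pos: [596.3, 210.9, 89.0]
ft_force: [-3.6, -1.7, 2.2]
grip_force: 32.6
```

```bash
python3 -m jog '[{"rotation":[0,0,0],"travel":[0.0007,0.0008,0],"fingers":-0.2},{"rotation":[0,0,0],"travel":[0,0,0],"fingers":-0.2}]' | grep -E 'eef_pos|force'
```

```text
eef_pos: [596.3, 210.8, 88.7]
ft_force: [-6.2, -6.1, 3.4]
grip_force: 32.8
```

Contact at about s=250, with the nut pushing back at roughly 9 N. I'll ease off a little, lower until the clip hangs, then open.

```bash
python3 -m jog '[{"rotation":[0,0,0],"travel":[-0.0005,-0.0006,-0.001],"fingers":-0.2},{"rotation":[0,0,0],"travel":[0,0,-0.0015],"fingers":-0.2},{"rotation":[0,0,0],"travel":[0,0,-0.0013],"fingers":-0.2},{"rotation":[0,0,0],"travel":[0,0,0],"fingers":-0.2}]'
```

```text
clock: 12.78
eef_pos: [596.5, 210.7, 85.5]
eef_rot: [3.141, 0.003, 0.846]
ft_force: [-5.7, -5.2, 5.5]
opening: 39.5
grip_force: 32.9
```

```bash
python3 -m jog '[{"rotation":[0,0,0],"travel":[0,0,0],"fingers":0.1},{"rotation":[0,0,0],"travel":[0,0,0],"fingers":0.4},{"rotation":[0,0,0],"travel":[0,0,0],"fingers":0.7},{"rotation":[0,0,0],"travel":[0,0,0],"fingers":1},{"rotation":[0,0,0],"travel":[0,0,0],"fingers":1},{"rotation":[0,0,0],"travel":[0,0,0.02],"fingers":1},{"rotation":[0,0,0],"travel":[0,0,0.03],"fingers":1},{"rotation":[0,0,0],"travel":[0,0,0.04],"fingers":1},{"rotation":[0,0,0],"travel":[0,0,0.04],"fingers":1},{"rotation":[0,0,0],"travel":[0.01,-0.04,0.02],"fingers":1},{"rotation":[0,0,0],"travel":[0.01,-0.04,0],"fingers":1},{"rotation":[0,0,0],"travel":[0.01,-0.04,0],"fingers":1}]';python3 -m jog '[{"rotation":[0,0,0],"travel":[0.01,-0.04,0],"fingers":1},{"rotation":[0,0,0],"travel":[0,-0.04,0],"fingers":1},{"rotation":[0,0,0],"travel":[0,-0.04,0],"fingers":1},{"rotation":[0,0,0],"travel":[0,-0.04,0],"fingers":1},{"rotation":[0,0,0],"travel":[0,0,0],"fingers":1},{"rotation":[0,0,0],"travel":[0,0,0],"fingers":1}]'; python3 - <<'E'
from h import *
out=[]
for n,x0,y0 in(("side",230,270),("top",155,145)):
    im=cams.grab_frame(n);cv2.imwrite(f"pics/{n}4.png",im)
    out.append(cv2.resize(im[y0:y0+80,x0:x0+80],None,fx=5,fy=5,interpolation=2))
cv2.imwrite("pics/c5.png",np.hstack(out))
E
```

```text
clock: 14.28
eef_pos: [627.9, 91.1, 237.6]
eef_rot: [3.14, -0.002, 0.847]
ft_force: [-0.0, -0.4, -0.4]
opening: 85.2
grip_force: 0.0
clock: 15.02
eef_pos: [637.5, -67.1, 236.6]
eef_rot: [3.141, -0.001, 0.847]
ft_force: [0.4, 1.1, 1.0]
opening: 85.4
grip_force: 0.0
```

View pics/c5.png

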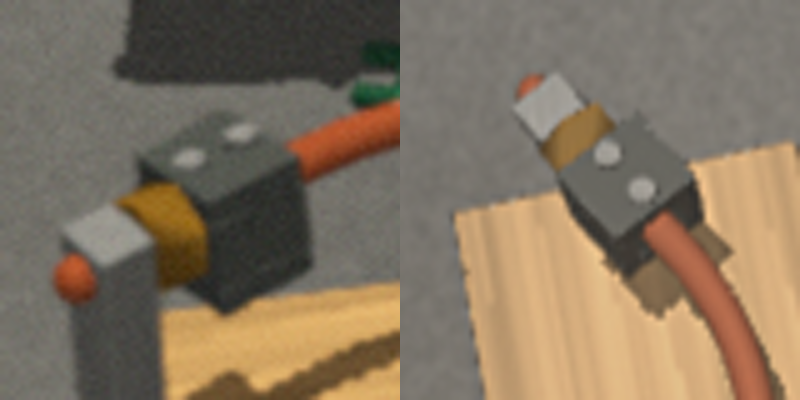

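Both views show the clip hanging against the brass nut (side crop near (205,215), top crop near (585,155)), and the robot is clear. Handing in.

```bash
python3 -c "
from rig import job
print(job.hand_in())"
```

```text
the job is handed in; nothing more can be done
None
```

I slid the clip round the bend until it touched the brass nut, released it hanging there at about 15 s, and handed the job in; the arm never went near the clip on the straight pipe, though I took no final picture of it.

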